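# Restock the welcome caddy, sealed portions only

### The job

Restock the welcome caddy for the next guest: stand one sealed milk pot upright in each of its two round wells, and lay both paper sachets flat in its sachet holder, one on top of the other. The used milk pot with its foil peeled back, the sink plug and the wrapped guest soap do not belong in it: leave them where they are.

Things in the scene. Friction and masses are not known exactly. Their poses are not given: they have to be found in the camera images.
- milk_a_center (a point): Sealed milk portion pot, white, round, 39 mm across the flat foil on top, narrowing to a foot of about 25 mm, 21 mm high, about 16 g; stands upright on the worktop. The point is on its axis, half-way up; z is its axis. Grasp the sides near the rim.
- milk_b_center (a point): Sealed milk portion pot, white, round, 39 mm across the flat foil on top, narrowing to a foot of about 25 mm, 21 mm high, about 16 g; stands upright on the worktop. The point is on its axis, half-way up; z is its axis. Grasp the sides near the rim.
- sachet_a_center (a point): Sealed paper sachet lying flat on the worktop, a rigid flat pillow about 36 x 66 (gripped width 32) mm (x, y; y is its long axis), 8 to 9 mm thick, about 16 g. The point is its centre, half-way up; z is up. Pinch across its width, at the long edges. Both sachets belong in the sachet holder.
- sachet_b_center (a point): Sealed paper sachet lying flat on the worktop, a rigid flat pillow about 34 x 62 (gripped width 30) mm (x, y; y is its long axis), 8 to 9 mm thick, about 16 g. The point is its centre, half-way up; z is up. Pinch across its width, at the long edges. Both sachets belong in the sachet holder.
- cup_1: Insert with a round well (dark floor) for one milk pot (either), 47 mm across, 6 mm deep, floor 4 mm above the origin. Origin: centre of the underside, 5 mm above the worktop; z is up. Three grey inserts, 68 x 88 mm (x, y), 10 mm high, stand 70 mm apart along their x, in varying order, in a fixed bamboo tray (222 x 102 mm, rim 1 mm below their tops).
- cup_2: The other, identical, insert with a round well for one milk pot (see cup_1): 47 mm across, 6 mm deep, floor 4 mm above the origin, which is at the centre of the underside, 5 mm above the worktop; z is up.
- sachet_holder: Insert beside the cups (see cup_1) for a pile of sachets, long axes along its y: slab, top 10 mm above the origin, with 4 mm cheeks at both y ends, 23 mm high above the slab, bent 14 mm round the corners. Pocket 54 mm (x) by 79 mm (y), its long sides open for 51 mm in the middle for fingers. Origin: centre of the underside, 5 mm above the worktop; z is up.
- used_pot_center (a point): Used, empty milk pot: same outline as the sealed ones (39 mm across, 21 mm high) but hollow, with its aluminium foil peeled back and standing up at one side to about 50 mm above the worktop. Stands loose on the worktop; to be left alone. The point is on its axis, half-way up.
- plug_center (a point): Sink plug of dark rubber, round, 45 mm across and 30 mm high with a knob on top, loose on the worktop; to be left alone. The point is on its axis, half-way up.
- soap_center (a point): Paper-wrapped guest soap, 16 x 40 mm (x, y) and 26 mm high, white with a tan band, loose on the worktop; to be left alone. The point is its centre.
There are look-alikes about, which are no part of the job. Leave any red look-alike of the part that bears milk_b_center alone.

How it is judged:
By the outcome, as a careful person would: the job done as asked, in the order asked, and still so for the second after the job is handed in, with the robot touching nothing.
It also fails if it takes over 107 s, if anything falls off the work surface, if the arm or the gripper's body presses on something with over 40 N, if the wrist force passes 120 N, or if a joint passes its speed limit or range.

### The arm

A 6-joint arm with a two-finger parallel gripper is mounted at the origin on a cart in front of the work surface, level with it; the furniture and walls round the work are solid. World frame = base frame: x ahead of the robot, y to its left, z up, the work surface at z = 0. Lengths are in mm, angles in rad, forces in N, time in s.
With the tool pointing down it reaches from about 275 to 750 mm from the base axis. Payload 10.2 kg.
Tool frame: the origin (TCP) lies at the very end of the fingers, on their centre line; the grasp point (between the pads) lies 19 mm behind it; z points along the fingers, y is the line along which they close (so a half turn about z gives the same grasp; the last joint's range is limited). The gripper opens to 85 mm and grips with 20 to 120 N. Pads are 22 mm wide; open, the fingers measure 114 mm over their backs; the gripper's body (76 mm by 85 mm) begins 54 mm behind the grasp point. The pads swing forward as they close: fully open they stand 13 mm farther back than shut.
Start: joints at [1.061, 0.313, 1.498, -0, 1.331, -0.223], TCP at [148.527, 503.558, 231.294] pointing down, gripper open.
Joint ranges: [-2.94, 2.94], [-0.97, 2.17], [0.19, 2.56], [-1.23, 4.37], [0.02, 3.11], [-2.88, 2.88]. Speed limits (rad/s): [2.39, 2.39, 3.01, 3.14, 3.14, 3.14].

### API

Orientations are given as a unit quaternion [w, x, y, z].
In Python, from rig import ctrl gives the robot as it stands.
- The arm moves only by the shell command python3 -m pendant 'ROWS' [FORCE]. ROWS is JSON, a list that holds one entry, the list of rows, each a list of 5 numbers: the shift along the tool's x, y, z normalised to -1 to 1, where 1 is 200 mm, then the turn about the tool's z normalised to -1 to 1, where 1 is pi rad, then the opening, from 0 (shut) to 1 (fully open). In form: [[[dx, dy, dz, spin, hand], ...]]. A call has 1 to 12 rows; each row is the pose to reach, as a shift and turn from the pose commanded when the call began, along the tool's axes at that moment, turning the shorter way round; what a row does not reach only later rows make up. A row lasts 1/10 s, in which the tool goes at most 50 mm and 8.59 degrees, less where a joint would pass 70% of its speed; a pose out of reach is approached as far as the arm can. A call with a number of a shift or a turn outside -1 to 1 is refused whole. A call with a gripper value outside its range is refused whole. The fingers move at their own pace and stop on an object; FORCE is the grip in N (left out, the last holds). Time passes only in rows, so rows that repeat a pose let the fingers close. It gives the time, the measured TCP pose, the force, the opening and the grip force at its end, in the units of the state.
- ctrl.sense(): the state, without advancing time (a new reading comes with each control period).
- ctrl.capture(name): name is "scene" or "top"; returns (picture, depth): 420x560x3 uint8, blue, green, red; 420x560 float32, mm along the optical axis (not along the pixel's ray), 0 where there is no reading.
- ctrl.get_calibration(name): a dict with "K" (3x3 intrinsics, pixels), "origin" and "rotation" of the camera in the world. Camera axes: x right, y down, z forward; pixel columns grow to the right and rows downward; lengths in mm; the calibration is good to about 2 mm. A picture is of the moment at which its call begins. get_calibration takes no time and is no camera call.
- ctrl.finish_job(): hands the job in; it is judged then, once.
The state is a dict: "time_s": time; "joints": joint angles; "dq": joint speeds; "tau": joint torques, N m; "eef_pos": TCP position; "ee_rot": TCP orientation; "force": force on the tool from outside, world axes, zero at the start; "wrist_torque": the same for the moment, N m; "grip_width": opening from 0.0 (shut) to 1.0 (fully open); "grip_force": force on a finger pad.
Only numpy, scipy, OpenCV 4.12 (cv2) and the standard library are available. Lean on these libraries where they do the work, as an engineer would, in place of code of your own. Each camera call takes 0.05 s, during which the arm holds its last target. There are 200 camera calls.

## Working session

There is one attempt and no reset: what is moved stays moved. The work goes in short steps, Python scripts to look and compute and a shell command to move; the robot and the scene stay as the last step left them, time stands still between calls to the robot, and variables do not carry over. Pictures are saved under pics/ and viewed, at most 14 in all, crops included, and the job is handed in when it is done.

```bash
mkdir -p pics; ls; python3 - <<'E'
from rig import ctrl
import cv2,numpy as np
for n in("scene","top"):
    p,d=ctrl.capture(n); cv2.imwrite(f"pics/{n}0.png",p); np.save(f"pics/{n}0.npy",d)
    c=ctrl.get_calibration(n); print(n,{k:np.round(v,3).tolist() for k,v in c.items()})
s=ctrl.sense();print(s)
E
```

```text
pics
scene {'K': [[378.967, 0.0, 284.288], [0.0, 378.967, 211.654], [0.0, 0.0, 1.0]], 'origin': [-11.803, -329.544, 606.253], 'rotation': [-0.367, 0.782, -0.46, 0.205]}
top {'K': [[437.903, 0.0, 270.538], [0.0, 437.903, 213.957], [0.0, 0.0, 1.0]], 'origin': [377.625, -18.112, 867.766], 'rotation': [-0.056, 0.705, -0.704, 0.06]}
{'time_s': 0.1, 'joints': array([ 1.06058889e+00,  3.13418689e-01,  1.49835196e+00, -1.11156243e-05,
        1.33102035e+00, -2.23425919e-01]), 'dq': array([ 0.00100329, -0.00120776, -0.00128225, -0.00045552, -0.00062687,
       -0.00113688]), 'tau': array([ 2.89356591e-03, -4.12890458e+01, -2.60144126e+01, -1.60564291e-04,
        2.99811312e-03,  2.08974222e-05]), 'eef_pos': array([148.41657178, 503.3434911 , 230.78314292]), 'ee_rot': array([-2.09851539e-04,  1.42898554e-01,  9.89737159e-01, -5.61247268e-04]), 'force': array([-0.26486747, -0.68421513, -0.00901444]), 'wrist_torque': array([0.0288359 , 0.02018099, 0.02669383]), 'grip_force': 0.0, 'grip_width': 0.9998586958455596}
```

View pics/scene0.png

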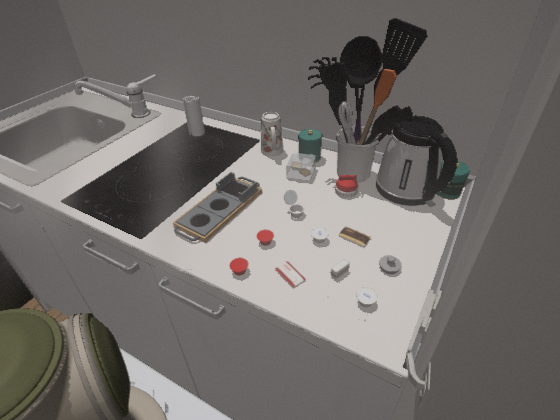

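View pics/top0.png

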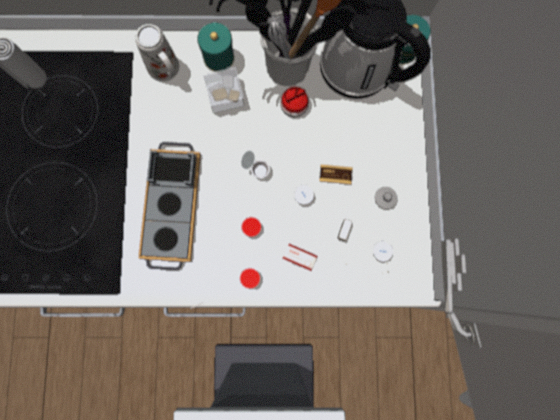

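```bash
python3 - <<'E'
import cv2
p=cv2.imread("pics/top0.png"); cv2.imwrite("pics/t1.png",cv2.resize(p[135:285,130:190],None,fx=4,fy=4,interpolation=2))
a=cv2.resize(p[150:280,230:410],None,fx=4.4,fy=4.4,interpolation=2); 
b=cv2.resize(p[138:274,132:208],None,fx=4.4,fy=4.4,interpolation=2)
cv2.imwrite("pics/t1.png",a);cv2.imwrite("pics/t2.png",b)
p=cv2.imread("pics/scene0.png")
cv2.imwrite("pics/s1.png",cv2.resize(p[170:320,170:410],None,fx=3.3,fy=3.3,interpolation=2))
E
```

```text
(no output)
```

View pics/t1.png

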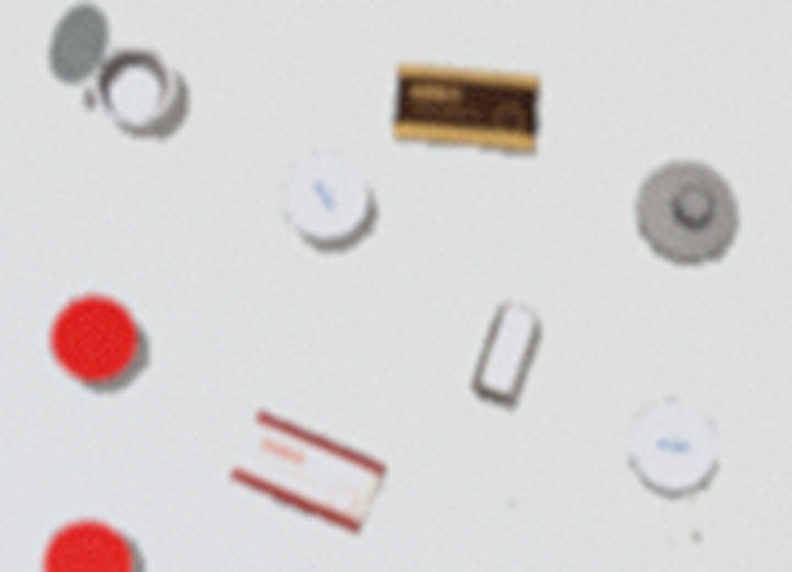

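View pics/t2.png

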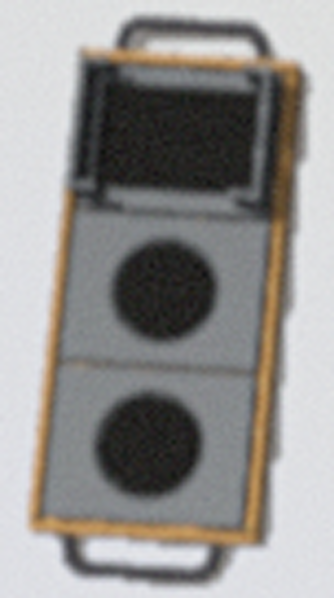

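View pics/s1.png

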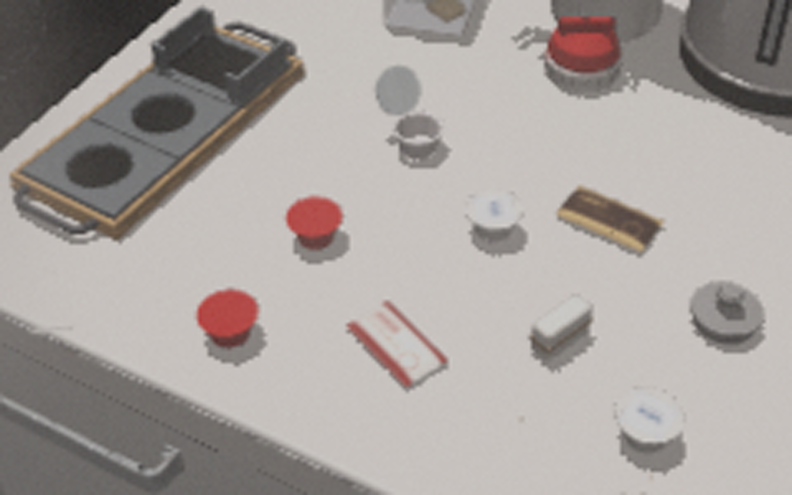

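```bash
cat > h.py <<'E'
import numpy as np
from rig import ctrl
from scipy.spatial.transform import Rotation as R
def cam(n):
    c=ctrl.get_calibration(n); q=np.array(c["rotation"])
    return np.array(c["K"]),np.array(c["origin"]),R.from_quat(q[[1,2,3,0]]).as_matrix()
def ray(n,u,v):
    K,o,M=cam(n); d=M@np.linalg.inv(K)@[u,v,1]; return o,d
def atz(n,u,v,z):
    o,d=ray(n,u,v); return o+d*(z-o[2])/d[2]
def tri(a,b):
    (o1,d1),(o2,d2)=ray("top",*a),ray("scene",*b)
    s=np.linalg.lstsq(np.c_[d1,-d2],o2-o1,rcond=None)[0]
    p,q=o1+s[0]*d1,o2+s[1]*d2; return (p+q)/2,np.linalg.norm(p-q)
def t1(x,y,f=4.4,u0=230,v0=150): return u0+(x+.5)/f-.5, v0+(y+.5)/f-.5
def t2(x,y): return t1(x,y,4.4,132,138)
def s1(x,y): return t1(x,y,3.3,170,170)
def dep(n,u,v,d):
    K,o,M=cam(n); w=d[int(round(v))-1:int(round(v))+2,int(round(u))-1:int(round(u))+2]
    return o+M@(np.linalg.inv(K)@[u,v,1])*np.median(w)
E
python3 - <<'E'
from h import *
np.set_printoptions(precision=1,suppress=True)
dt=np.load("pics/top0.npy");ds=np.load("pics/scene0.npy")
for n,a,b,z in [("pot1",t1(329,197),s1(495,212),21),("pot2",t1(675,447),s1(650,417),21),("brown",t1(467,108),s1(611,219),8.5),("white",t1(309,471),s1(398,343),8.5),("wellU",t2(164,290),s1(163,114),9),("wellL",t2(149,444),s1(99,166),9),("holder",t2(178,135),s1(211,62),15),("red1",t1(94,338),s1(314,217),21),("plug",t1(691,207),s1(732,293),30),("soap",t1(513,342),s1(563,319),26),("table",t1(600,300),s1(500,440),0)]:
    p,e=tri(a,b); print(n,p,"err %.1f"%e,"topz",atz("top",*a,z),"scz",atz("scene",*b,z),"dep",dep("top",*a,dt),dep("scene",*b,ds))
f=lambda x,y,z:atz("top",*t1(x,y),z)[:2]
for nm,c in (("brown",[(399,66),(540,76),(535,153),(395,138)]),("white",[(260,412),(385,468),(359,530),(233,474)])):
    q=[f(*k,6) for k in c]; v=(q[1]-q[0]+q[2]-q[3])/2; print(nm,np.mean(q,0),"long",np.linalg.norm(v),np.degrees(np.arctan2(v[1],v[0])),"wid",np.linalg.norm(q[3]-q[0]),np.linalg.norm(q[2]-q[1]))
# tray corners
q=[atz("top",*t2(*k),14)[:2] for k in((83,52),(298,64),(264,540),(34,528))]; print(q,np.mean(q,0))
m=(q[0]+q[1]-q[2]-q[3])/2; print(np.linalg.norm(m),np.degrees(np.arctan2(m[1],m[0])))
E
```

```text
pot1 [556.6 -88.5  19.5] err 2.1 topz [556.9 -89.3  21. ] scz [554.4 -88.3  21. ] dep [556.8 -89.2  21.5] [554.8 -88.2  20.6]
pot2 [ 444.4 -239.4   21.1] err 1.7 topz [ 444.8 -240.2   21. ] scz [ 443.9 -238.7   21. ] dep [ 444.7 -239.8   22.3] [ 443.1 -238.8   22. ]
brown [ 602.3 -154.7    4.6] err 0.4 topz [ 601.4 -154.2    8.5] scz [ 598.2 -155.7    8.5] dep [ 601.1 -154.1    9.7] [ 597.3 -155.9    9.4]
white [435.  -79.8   4.6] err 0.9 topz [435.  -79.9   8.5] scz [431.8 -81.1   8.5] dep [434.9 -79.7  10.7] [430.9 -81.6   9.8]
wellU [539.3 179.6  13.2] err 1.2 topz [540.4 180.1   9. ] scz [542.8 183.7   9. ] dep [540.2 179.8  10.5] [542.7 183.6   9.1]
wellL [469.3 183.7  13.6] err 1.6 topz [470.4 184.1   9. ] scz [472.6 188.4   9. ] dep [470.2 183.7  10.8] [472.2 187.9   9.5]
holder [607.2 178.   18.5] err 9.5 topz [611.2 175.1  15. ] scz [607.8 184.7  15. ] dep [610.9 174.9  16.1] [607.7 184.5  15.1]
red1 [492.6  16.3  20.5] err 1.4 topz [492.9  15.7  21. ] scz [491.7  16.5  21. ] dep [492.9  15.7  21.2] [492.1  16.8  20.5]
plug [ 551.5 -250.6   28.1] err 1.7 topz [ 550.7 -249.3   30. ] scz [ 550.3 -251.6   30. ] dep [ 550.2 -248.7   32.3] [ 551.  -251.5   29.3]
soap [ 490.  -168.    21.1] err 4.9 topz [ 490.7 -169.2   26. ] scz [ 484.  -167.5   26. ] dep [ 490.6 -169.2   26.1] [ 484.3 -167.4   25.7]
table [ 483.7 -184.9  -52.1] err 108.0 topz [ 513.5 -214.2    0. ] scz [ 402.7 -164.9    0. ] dep [ 513.4 -214.     0.6] [ 402.9 -164.9   -0.3]
brown [ 602.  -154.8] long 64.88753949869242 -95.13409133385642 wid 34.249498163217375 36.62700678391657
white [435.2 -80.1] long 61.069609073959015 -114.0531261935131 wid 30.311727406877292 29.997447100802255
[array([650.8, 220.4]), array([645.2, 121.5]), array([427.4, 130.6]), array([432.6, 232.2])] [539.  176.2]
218.27276326304553 -2.7430403956488796
```

```bash
cat > go.py <<'E'
import sys; from h import *
def go(x,y,z,ang=None):
    s=ctrl.sense(); p=s["eef_pos"]; M=R.from_quat(np.array(s["ee_rot"])[[1,2,3,0]]).as_matrix()
    cur=np.degrees(np.arctan2(M[1,1],M[0,1])); d=M.T@(np.array([x,y,z])-p)/200
    sp=0 if ang is None else -((ang-cur+90)%180-90)/180
    print("t%.1f"%s["time_s"],"pos",p.round(1),"ang %.1f"%cur,"j6 %.2f"%s["joints"][5],"F",s["force"].round(1),"g %.3f %.1f"%(s["grip_width"],s["grip_force"]),"| shift",d.round(4),"spin %.4f"%sp)
a=[float(k) for k in sys.argv[1:]]; go(*a)
E
python3 go.py 556 -88.7 110; python3 go.py 444.4 -239.5 110
```

```text
t0.1 pos [148.4 503.3 230.8] ang 73.6 j6 -0.22 F [-0.3 -0.7 -0. ] g 1.000 0.0 | shift [-2.7922 -2.2622  0.6059] spin 0.0000
t0.1 pos [148.4 503.3 230.8] ang 73.6 j6 -0.22 F [-0.3 -0.7 -0. ] g 1.000 0.0 | shift [-2.4703 -3.1432  0.607 ] spin 0.0000
```

```bash
R='x'; python3 -m pendant '[[[-0.93,-0.75,0.2,0,0.7],[-0.93,-0.75,0.2,0,0.7],[-0.93,-0.75,0.2,0,0.7],[-0.93,-0.75,0.2,0,0.7],[-0.93,-0.75,0.2,0,0.7],[-0.93,-0.75,0.2,0,0.7]]]' 30
python3 -m pendant '[[[-0.93,-0.75,0.2,0,0.7],[-0.93,-0.75,0.2,0,0.7],[-0.93,-0.75,0.2,0,0.7],[-0.93,-0.75,0.2,0,0.7],[-0.93,-0.75,0.2,0,0.7],[-0.93,-0.75,0.2,0,0.7]]]'
python3 -m pendant '[[[-0.93,-0.75,0.2,0,0.7],[-0.93,-0.75,0.2,0,0.7],[-0.93,-0.75,0.2,0,0.7],[-0.93,-0.75,0.2,0,0.7],[-0.93,-0.75,0.2,0,0.7],[-0.93,-0.75,0.2,0,0.7],[-0.93,-0.75,0.2,0,0.7],[-0.93,-0.75,0.2,0,0.7]]]'
python3 go.py 556 -88.7 7
```

```text
time_s: 0.7
eef_pos: [286.2, 303.9, 190.5]
ee_rot: [-0.0, 0.146, 0.989, -0.001]
force: [-1.2, -0.4, -0.4]
grip_width: 0.703
grip_force: 0.0
time_s: 1.3
eef_pos: [422.2, 107.9, 150.5]
ee_rot: [-0.0, 0.145, 0.989, -0.0]
force: [-0.7, 0.7, -0.1]
grip_width: 0.697
grip_force: 0.0
time_s: 2.1
eef_pos: [556.1, -84.3, 111.5]
ee_rot: [-0.0, 0.142, 0.99, 0.0]
force: [-1.0, -0.5, 0.3]
grip_width: 0.698
grip_force: 0.0
t2.1 pos [556.1 -84.3 111.5] ang 73.7 j6 -1.64 F [-1.  -0.5  0.3] g 0.698 0.0 | shift [-0.0058 -0.0214  0.5223] spin 0.0000
```

```bash
python3 -m pendant '[[[-0.006,-0.021,0.2,0,0.7],[-0.006,-0.021,0.35,0,0.7],[-0.006,-0.021,0.45,0,0.7],[-0.006,-0.021,0.5,0,0.7],[-0.006,-0.021,0.52,0,0.7],[-0.006,-0.021,0.52,0,0.7]]]'
python3 go.py 556 -88.7 7
python3 -m pendant '[[[0,0,0,0,0.3],[0,0,0,0,0.3],[0,0,0,0,0.3],[0,0,0,0,0.3],[0,0,0,0,0.3],[0,0,0,0,0.3],[0,0,0,0,0.3],[0,0,0,0,0.3]]]' 25
python3 -m pendant '[[[0,0,-0.1,0,0.3],[0,0,-0.2,0,0.3],[0,0,-0.35,0,0.3],[0,0,-0.5,0,0.3],[0,0,-0.5,0,0.3],[0,0,-0.5,0,0.3]]]'
python3 go.py 539.5 179.3 80
python3 - <<'E'
from h import *; import cv2
p,d=ctrl.capture("scene"); cv2.imwrite("pics/s2.png",cv2.resize(p[120:320,170:410],None,fx=3,fy=3))
E
```

```text
time_s: 2.7
eef_pos: [556.6, -89.9, 7.9]
ee_rot: [0.0, 0.143, 0.99, -0.0]
force: [1.1, -0.4, 0.7]
grip_width: 0.698
grip_force: 0.0
t2.7 pos [556.6 -89.9   7.9] ang 73.6 j6 -1.65 F [ 1.1 -0.4  0.7] g 0.698 0.0 | shift [0.0047 0.0046 0.0044] spin 0.0000
time_s: 3.5
eef_pos: [557.1, -90.4, 8.7]
ee_rot: [0.001, 0.143, 0.99, -0.0]
force: [-0.6, 1.1, 5.5]
grip_width: 0.422
grip_force: 24.4
time_s: 4.1
eef_pos: [556.5, -90.3, 107.9]
ee_rot: [0.001, 0.143, 0.99, -0.0]
force: [-0.4, 0.2, -1.0]
grip_width: 0.423
grip_force: 25.0
t4.1 pos [556.5 -90.3 107.9] ang 73.6 j6 -1.65 F [-0.4  0.2 -1. ] g 0.423 25.0 | shift [0.4633 1.269  0.1387] spin 0.0000
```

View pics/s2.png

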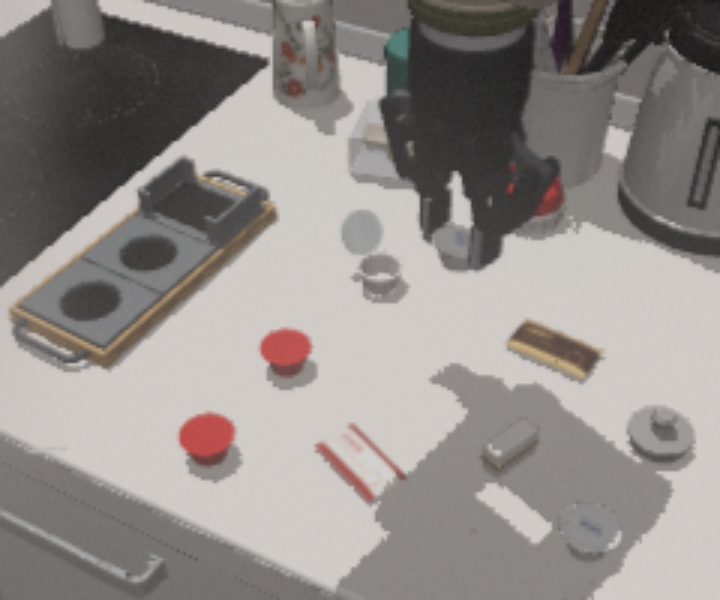

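```bash
python3 -m pendant '[[[0.06,0.16,0,0,0.3],[0.15,0.4,0,0,0.3],[0.25,0.65,0,0,0.3],[0.35,0.9,0,0,0.3],[0.36,1,0,0,0.3],[0.36,1,0,0,0.3],[0.36,1,0,0,0.3]]]'
python3 -m pendant '[[[0.05,0.1,0,0,0.3],[0.1,0.22,0,0,0.3],[0.103,0.269,0.05,0,0.3],[0.103,0.269,0.14,0,0.3],[0.103,0.269,0.25,0,0.3],[0.103,0.269,0.25,0,0.3]]]'
python3 go.py 539.5 179.3 18.5
```

```text
time_s: 4.85
eef_pos: [543.4, 122.1, 106.3]
ee_rot: [-0.001, 0.142, 0.99, -0.0]
force: [-0.1, 0.1, -1.2]
grip_width: 0.42
grip_force: 25.1
time_s: 5.45
eef_pos: [537.9, 177.9, 54.0]
ee_rot: [-0.003, 0.144, 0.99, -0.001]
force: [-0.1, -0.6, -0.7]
grip_width: 0.421
grip_force: 25.1
t5.5 pos [537.9 177.9  54. ] ang 73.5 j6 -1.17 F [-0.1 -0.6 -0.7] g 0.421 25.1 | shift [-0.0069  0.0096  0.1773] spin 0.0000
```

```bash
python3 -m pendant '[[[-0.007,0.01,0.05,0,0.3],[-0.007,0.01,0.1,0,0.3],[-0.007,0.01,0.14,0,0.3],[-0.007,0.01,0.16,0,0.3],[-0.007,0.01,0.175,0,0.3],[-0.007,0.01,0.175,0,0.3]]]'
python3 go.py 539.5 179.3 18
```

```text
time_s: 6.05
eef_pos: [541.2, 180.9, 22.1]
ee_rot: [-0.0, 0.143, 0.99, -0.0]
force: [-0.4, -0.4, 0.3]
grip_width: 0.425
grip_force: 25.1
t6.0 pos [541.2 180.9  22.1] ang 73.6 j6 -1.17 F [-0.4 -0.4  0.3] g 0.425 25.1 | shift [ 0.0061 -0.0099  0.0206] spin 0.0000
```

```bash
python3 -m pendant '[[[0,-0.005,0.01,0,0.3],[0,-0.005,0.018,0,0.3],[0,-0.005,0.018,0,0.3],[0,-0.005,0.018,0,0.3]]]'
python3 go.py 539.5 179.3 18
```

```text
time_s: 6.45
eef_pos: [541.0, 179.9, 18.8]
ee_rot: [0.0, 0.143, 0.99, -0.0]
force: [0.3, -0.4, 0.0]
grip_width: 0.424
grip_force: 25.1
t6.5 pos [541.  179.9  18.8] ang 73.6 j6 -1.17 F [ 0.3 -0.4  0. ] g 0.424 25.1 | shift [ 0.0065 -0.0051  0.0038] spin 0.0000
```

```bash
python3 -m pendant '[[[0,0,0.005,0,0.3],[0,0,0.007,0,0.3],[0,0,0.007,0,0.42],[0,0,0.007,0,0.48],[0,0,0.007,0,0.54],[0,0,0.007,0,0.6],[0,0,0.007,0,0.6],[0,0,-0.05,0,0.6],[0,0,-0.2,0,0.6],[0,0,-0.4,0,0.6],[0,0,-0.45,0,0.6]]]'
python3 - <<'E'
from h import *; import cv2
p,d=ctrl.capture("scene"); cv2.imwrite("pics/s3.png",cv2.resize(p[150:300,150:310],None,fx=4,fy=4))
E
python3 go.py 444.5 -239.5 105 90
```

```text
time_s: 7.55
eef_pos: [542.8, 180.2, 113.6]
ee_rot: [0.004, 0.143, 0.99, 0.001]
force: [0.3, -0.7, 0.8]
grip_width: 0.6
grip_force: 0.0
t7.6 pos [542.7 180.2 113.2] ang 73.6 j6 -1.17 F [0.1 0.4 1.8] g 0.599 0.0 | shift [-0.122  -2.1518  0.0359] spin -0.0912
```

View pics/s3.png

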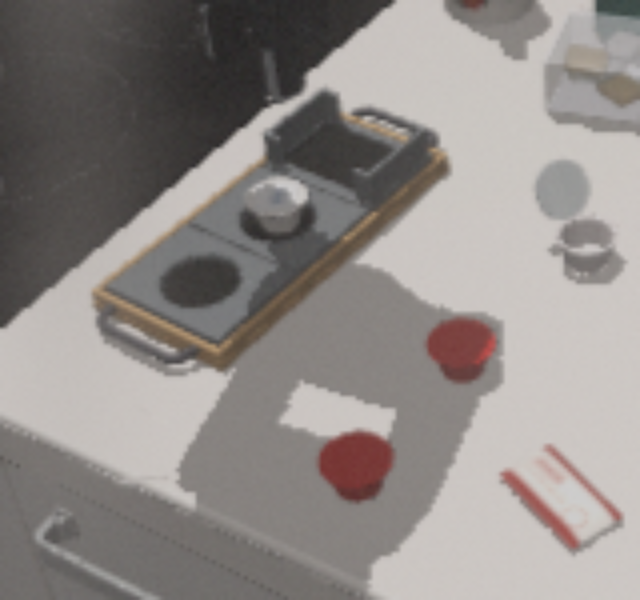

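```bash
python3 -m pendant '[[[-0.05,-0.25,0,0,0.65],[-0.06,-0.5,0,0,0.65],[-0.06,-0.75,0,0,0.65],[-0.06,-1,0,0,0.65],[-0.06,-1,0,0,0.65]]]'
python3 -m pendant '[[[-0.05,-0.25,0,0,0.65],[-0.06,-0.5,0,0,0.65],[-0.06,-0.75,0,0,0.65],[-0.06,-1,0,0,0.65],[-0.06,-1,0,0,0.65],[-0.06,-1.0,0,0,0.65],[-0.06,-1.0,0,0,0.65]]]'
python3 go.py 444.5 -239.5 8
```

```text
time_s: 8.1
eef_pos: [494.4, -19.6, 108.1]
ee_rot: [-0.001, 0.146, 0.989, -0.0]
force: [0.0, 0.7, 0.7]
grip_width: 0.648
grip_force: 0.0
time_s: 8.8
eef_pos: [451.1, -209.2, 108.3]
ee_rot: [-0.0, 0.142, 0.99, 0.0]
force: [-0.3, -0.3, -0.6]
grip_width: 0.648
grip_force: 0.0
t8.8 pos [ 451.1 -209.2  108.3] ang 73.6 j6 -1.96 F [-0.3 -0.3 -0.6] g 0.648 0.0 | shift [-0.0116 -0.1549  0.5014] spin 0.0000
```

```bash
python3 -m pendant '[[[-0.012,-0.155,0,0,0.65],[-0.012,-0.155,0.1,0,0.65],[-0.012,-0.155,0.3,0,0.65],[-0.012,-0.155,0.42,0,0.65],[-0.012,-0.155,0.48,0,0.65],[-0.012,-0.155,0.5,0,0.65],[-0.012,-0.155,0.5,0,0.65]]]'
python3 go.py 444.5 -239.5 8
python3 -m pendant '[[[0,0,0,0,0.3],[0,0,0,0,0.3],[0,0,0,0,0.3],[0,0,0,0,0.3],[0,0,0,0,0.3],[0,0,0,0,0.3],[0,0,0,0,0.3],[0,0,0,0,0.3]]]' 25
python3 -m pendant '[[[0,0,-0.1,0,0.3],[0,0,-0.2,0,0.3],[0,0,-0.35,0,0.3],[0,0,-0.5,0,0.3],[0,0,-0.5,0,0.3],[0,0,-0.5,0,0.3]]]'
python3 go.py 469.5 183.5 105
```

```text
time_s: 9.5
eef_pos: [444.9, -240.6, 9.1]
ee_rot: [0.0, 0.142, 0.99, -0.0]
force: [0.3, 0.3, 0.3]
grip_width: 0.645
grip_force: 0.0
t9.5 pos [ 444.9 -240.6    9.1] ang 73.6 j6 -2.01 F [0.3 0.3 0.3] g 0.645 0.0 | shift [0.0037 0.0045 0.0056] spin 0.0000
time_s: 10.3
eef_pos: [445.1, -241.2, 10.1]
ee_rot: [0.001, 0.143, 0.99, -0.0]
force: [-0.1, 2.6, 6.3]
grip_width: 0.417
grip_force: 24.4
time_s: 10.9
eef_pos: [444.6, -241.1, 109.4]
ee_rot: [0.001, 0.143, 0.99, -0.001]
force: [-0.0, 0.1, -0.2]
grip_width: 0.414
grip_force: 25.0
t10.9 pos [ 444.6 -241.1  109.4] ang 73.6 j6 -2.01 F [-0.   0.1 -0.2] g 0.414 25.0 | shift [0.4811 2.0714 0.0198] spin 0.0000
```

```bash
python3 -m pendant '[[[0.06,0.2,0,0,0.3],[0.12,0.45,0,0,0.3],[0.18,0.7,0,0,0.3],[0.24,0.95,0,0,0.3],[0.24,1,0,0,0.3]]]'
python3 -m pendant '[[[0.06,0.25,0,0,0.3],[0.12,0.5,0,0,0.3],[0.18,0.75,0,0,0.3],[0.24,0.95,0,0,0.3],[0.24,1,0,0,0.3],[0.24,1,0,0,0.3],[0.24,1,0,0,0.3]]]'
python3 go.py 469.5 183.5 40
```

```text
time_s: 11.4
eef_pos: [453.7, -31.6, 107.8]
ee_rot: [-0.001, 0.141, 0.99, 0.001]
force: [0.8, -0.6, 0.4]
grip_width: 0.422
grip_force: 25.1
time_s: 12.1
eef_pos: [465.3, 169.0, 108.1]
ee_rot: [-0.001, 0.143, 0.99, -0.0]
force: [-0.2, -0.9, -0.5]
grip_width: 0.42
grip_force: 25.1
t12.1 pos [465.3 169.  108.1] ang 73.5 j6 -1.17 F [-0.2 -0.9 -0.5] g 0.420 25.1 | shift [-1.000e-04  7.600e-02  3.405e-01] spin 0.0000
```

```bash
python3 -m pendant '[[[0,0.07,0.03,0,0.3],[0,0.07,0.15,0,0.3],[0,0.07,0.28,0,0.3],[0,0.07,0.34,0,0.3],[0,0.07,0.38,0,0.3],[0,0.07,0.42,0,0.3],[0,0.07,0.42,0,0.3],[0,0.07,0.42,0,0.3]]]'
python3 go.py 469.5 183.5 19
```

```text
time_s: 12.9
eef_pos: [469.8, 183.3, 25.2]
ee_rot: [0.0, 0.143, 0.99, 0.0]
force: [-0.0, -0.8, 1.1]
grip_width: 0.417
grip_force: 25.1
t12.9 pos [469.8 183.3  25.2] ang 73.6 j6 -1.14 F [-0.  -0.8  1.1] g 0.417 25.1 | shift [0.0019 0.0004 0.0311] spin 0.0000
```

```bash
python3 -m pendant '[[[0,0,0.015,0,0.3],[0,0,0.026,0,0.3],[0,0,0.03,0,0.3],[0,0,0.03,0,0.42],[0,0,0.03,0,0.48],[0,0,0.03,0,0.54],[0,0,0.03,0,0.6],[0,0,0.03,0,0.6],[0,0,-0.05,0,0.6],[0,0,-0.2,0,0.6],[0,0,-0.42,0,0.6]]]'
python3 go.py 435 -80.3 60 155.9
```

```text
time_s: 14.0
eef_pos: [468.3, 183.1, 108.3]
ee_rot: [-0.002, 0.143, 0.99, -0.001]
force: [1.6, -0.0, 0.3]
grip_width: 0.601
grip_force: 0.0
t14.0 pos [468.3 183.1 108.3] ang 73.6 j6 -1.14 F [ 1.6 -0.   0.3] g 0.601 0.0 | shift [-0.214  -1.3096  0.2428] spin -0.4574
```

```bash
python3 go.py 602 -154.8 108 -5.1
python3 -m pendant '[[[0.05,-0.25,0,0,0.65],[-0.1,-0.45,0,0,0.65],[-0.2,-0.65,0,0,0.65],[-0.3,-0.85,0,0,0.65],[-0.5,-0.9,0,0,0.65],[-0.5,-0.9,0,0,0.65]]]'
python3 go.py 602 -154.8 90 -5.1
```

```text
t14.0 pos [468.3 183.1 108.3] ang 73.6 j6 -1.14 F [ 1.6 -0.   0.3] g 0.601 0.0 | shift [-1.1193e+00 -1.4311e+00 -5.0000e-04] spin 0.4370
time_s: 14.6
eef_pos: [517.1, -20.7, 108.8]
ee_rot: [0.001, 0.145, 0.989, -0.0]
force: [-0.4, 1.5, -0.4]
grip_width: 0.65
grip_force: 0.0
t14.6 pos [517.1 -20.7 108.8] ang 73.4 j6 -1.55 F [-0.4  1.5 -0.4] g 0.650 0.0 | shift [-0.5985 -0.5206  0.0954] spin 0.4359
```

```bash
python3 -m pendant '[[[-0.1,-0.1,0,0.05,0.6],[-0.2,-0.2,0,0.1,0.6],[-0.35,-0.3,0,0.15,0.6],[-0.5,-0.4,0,0.2,0.6],[-0.6,-0.52,0,0.25,0.6],[-0.6,-0.52,0,0.3,0.6],[-0.6,-0.52,0,0.35,0.6],[-0.6,-0.52,0.1,0.4,0.6],[-0.6,-0.52,0.1,0.437,0.6],[-0.6,-0.52,0.1,0.437,0.6],[-0.6,-0.52,0.1,0.437,0.6]]]'
python3 go.py 602 -154.8 3 -5.1
python3 - <<'E'
from h import *; import cv2
p,d=ctrl.capture("top"); cv2.imwrite("pics/t3.png",cv2.resize(p[120:280,130:400],None,fx=2.9,fy=2.9,interpolation=2))
E
```

```text
time_s: 15.7
eef_pos: [600.2, -151.1, 88.9]
ee_rot: [0.0, 0.737, 0.676, 0.0]
force: [0.4, -0.9, -0.0]
grip_width: 0.596
grip_force: 0.0
t15.7 pos [ 600.2 -151.1   88.9] ang -4.9 j6 -0.35 F [ 0.4 -0.9 -0. ] g 0.596 0.0 | shift [-0.0177  0.0105  0.4297] spin 0.0011
```

View pics/t3.png

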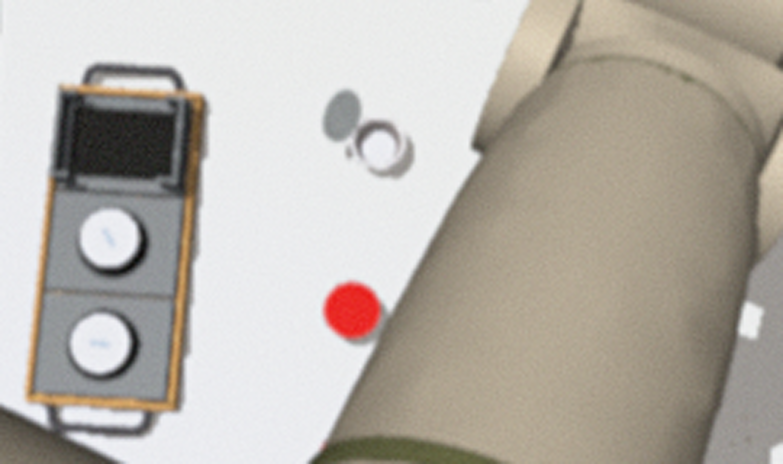

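```bash
python3 -m pendant '[[[-0.018,0.01,0.1,0,0.6],[-0.018,0.01,0.25,0,0.6],[-0.018,0.01,0.35,0,0.6],[-0.018,0.01,0.4,0,0.6],[-0.018,0.01,0.415,0,0.6],[-0.018,0.01,0.425,0,0.6],[-0.018,0.01,0.425,0,0.6]]]'
python3 go.py 602 -154.8 2 -5.1
```

```text
time_s: 16.45
eef_pos: [602.3, -155.3, 4.6]
ee_rot: [0.001, 0.738, 0.675, 0.0]
force: [-0.2, 0.9, 0.7]
grip_width: 0.603
grip_force: 0.0
t16.4 pos [ 602.3 -155.3    4.6] ang -5.1 j6 -0.35 F [-0.2  0.9  0.7] g 0.603 0.0 | shift [ 0.0024 -0.0016  0.0129] spin 0.0002
```

```bash
python3 -m pendant '[[[0,0,0.008,0,0.6],[0,0,0.014,0,0.55],[0,0,0.014,0,0.5],[0,0,0.014,0,0.45],[0,0,0.014,0,0.4],[0,0,0.014,0,0.3],[0,0,0.014,0,0.3],[0,0,0.014,0,0.3],[0,0,0.014,0,0.3]]]' 25
python3 go.py 602 -154.8 2 -5.1
python3 -m pendant '[[[0,0,-0.05,0,0.3],[0,0,-0.1,0,0.3],[0,0,-0.2,0,0.3],[0,0,-0.3,0,0.3],[0,0,-0.4,0,0.3],[0,0,-0.4,0,0.3]]]'
python3 go.py 609.8 175.3 80 -3.2
python3 - <<'E'
from h import *; import cv2
p,d=ctrl.capture("scene"); cv2.imwrite("pics/s4.png",cv2.resize(p[130:290,270:430],None,fx=3.5,fy=3.5))
E
```

```text
time_s: 17.35
eef_pos: [602.0, -155.2, 1.1]
ee_rot: [0.0, 0.738, 0.675, 0.0]
force: [0.2, -0.6, 3.4]
grip_width: 0.363
grip_force: 25.5
t17.4 pos [ 602.  -155.2    1.1] ang -5.1 j6 -0.35 F [ 0.2 -0.6  3.4] g 0.363 25.5 | shift [ 0.0019  0.     -0.0043] spin 0.0001
time_s: 17.95
eef_pos: [603.1, -155.7, 84.3]
ee_rot: [0.003, 0.738, 0.675, 0.001]
force: [0.5, 0.1, 0.1]
grip_width: 0.365
grip_force: 25.1
t17.9 pos [ 603.1 -155.7   84.3] ang -5.1 j6 -0.35 F [0.5 0.1 0.1] g 0.365 25.1 | shift [ 1.6513 -0.1137  0.0179] spin -0.0105
```

View pics/s4.png

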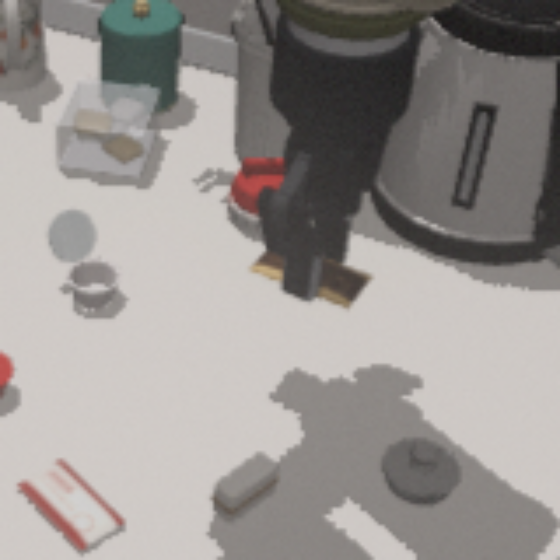

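```bash
python3 -m pendant '[[[0.15,-0.02,-0.05,-0.01,0.3],[0.4,-0.04,-0.05,-0.01,0.3],[0.65,-0.06,-0.05,-0.01,0.3],[0.85,-0.08,-0.05,-0.01,0.3],[0.95,-0.1,-0.05,-0.01,0.3],[0.95,-0.1,-0.05,-0.01,0.3]]]'
python3 -m pendant '[[[0.2,0,0,0,0.3],[0.4,0,0,0,0.3],[0.55,0,0,0,0.3],[0.65,0,0,0,0.3],[0.7,0,0,0,0.3],[0.7,0,0,0,0.3],[0.7,0,0,0,0.3]]]'
python3 go.py 609.8 175.3 45 -3.2
```

```text
time_s: 18.6
eef_pos: [597.8, 38.7, 89.8]
ee_rot: [-0.001, 0.726, 0.688, -0.001]
force: [-0.1, -1.1, -0.0]
grip_width: 0.366
grip_force: 25.1
time_s: 19.3
eef_pos: [606.9, 174.4, 90.6]
ee_rot: [-0.0, 0.727, 0.686, -0.0]
force: [0.3, -0.3, -0.5]
grip_width: 0.365
grip_force: 25.1
t19.3 pos [606.9 174.4  90.6] ang -3.3 j6 0.15 F [ 0.3 -0.3 -0.5] g 0.365 25.1 | shift [0.0054 0.0145 0.2278] spin -0.0008
```

```bash
python3 -m pendant '[[[0.005,0.013,0.05,0,0.3],[0.005,0.013,0.15,0,0.3],[0.005,0.013,0.22,0,0.3],[0.005,0.013,0.27,0,0.3],[0.005,0.013,0.31,0,0.3],[0.005,0.013,0.34,0,0.3],[0.005,0.013,0.35,0,0.3],[0.005,0.013,0.35,0,0.3]]]'
python3 go.py 609.6 175.3 16.5 -3.2
```

```text
time_s: 20.1
eef_pos: [609.5, 176.6, 21.0]
ee_rot: [0.0, 0.727, 0.687, 0.0]
force: [-0.2, -0.5, 0.4]
grip_width: 0.361
grip_force: 25.1
t20.1 pos [609.5 176.6  21. ] ang -3.3 j6 0.16 F [-0.2 -0.5  0.4] g 0.361 25.1 | shift [-0.0063  0.0008  0.0223] spin -0.0005
```

```bash
python3 -m pendant '[[[-0.006,0,0.01,0,0.3],[-0.006,0,0.022,0,0.3],[-0.006,0,0.022,0,0.3],[-0.006,0,0.022,0,0.4],[-0.006,0,0.022,0,0.45],[-0.006,0,0.022,0,0.5],[-0.006,0,0.022,0,0.5],[-0.006,0,-0.05,0,0.5],[-0.006,0,-0.2,0,0.5],[-0.006,0,-0.4,0,0.5],[-0.006,0,-0.45,0,0.5]]]'
python3 go.py 435 -80.3 90 -24.1
python3 - <<'E'
from h import *; import cv2
p,d=ctrl.capture("scene"); cv2.imwrite("pics/s5.png",cv2.resize(p[150:270,160:300],None,fx=4.5,fy=4.5))
E
```

```text
time_s: 21.2
eef_pos: [611.3, 175.6, 116.7]
ee_rot: [0.002, 0.727, 0.687, 0.003]
force: [-0.2, 0.5, -0.1]
grip_width: 0.498
grip_force: 0.0
t21.2 pos [611.3 175.6 116.7] ang -3.3 j6 0.15 F [-0.2  0.5 -0.1] g 0.498 0.0 | shift [-1.3281 -0.8077  0.1252] spin 0.1156
```

View pics/s5.png

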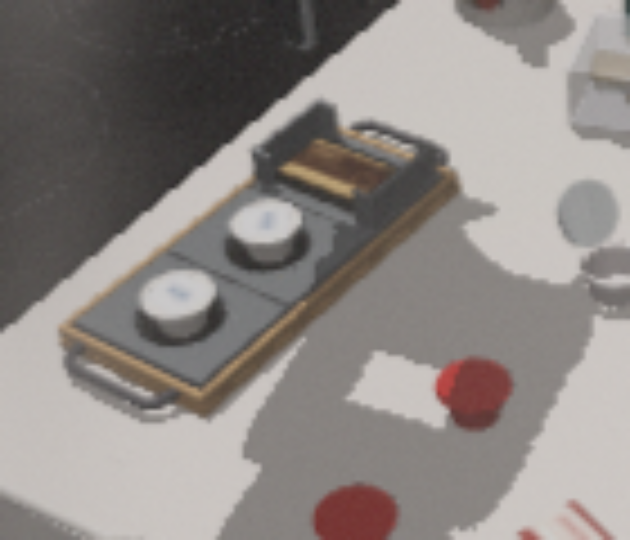

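```bash
python3 -m pendant '[[[-0.2,-0.12,0,0.03,0.6],[-0.4,-0.24,0,0.06,0.6],[-0.6,-0.36,0,0.09,0.6],[-0.8,-0.48,0,0.115,0.6],[-0.95,-0.6,0,0.115,0.6],[-0.95,-0.6,0,0.115,0.6],[-0.95,-0.6,0,0.115,0.6]]]'
python3 go.py 435 -80.3 80 -24.1
```

```text
time_s: 21.95
eef_pos: [478.5, -7.8, 110.9]
ee_rot: [-0.0, 0.839, 0.544, 0.0]
force: [0.6, -0.5, 0.6]
grip_width: 0.601
grip_force: 0.0
t21.9 pos [478.5  -7.8 110.9] ang -24.1 j6 0.16 F [ 0.6 -0.5  0.6] g 0.601 0.0 | shift [-0.42   -0.0508  0.1546] spin 0.0002
```

```bash
python3 -m pendant '[[[-0.2,-0.03,0,0,0.6],[-0.38,-0.05,0,0,0.6],[-0.42,-0.05,0.1,0,0.6],[-0.42,-0.05,0.25,0,0.6],[-0.42,-0.05,0.38,0,0.6],[-0.42,-0.05,0.46,0,0.6],[-0.42,-0.05,0.5,0,0.6],[-0.42,-0.05,0.52,0,0.6],[-0.42,-0.05,0.53,0,0.6],[-0.42,-0.05,0.53,0,0.6]]]'
python3 go.py 435 -80.2 1.5 -24.1
```

```text
time_s: 22.95
eef_pos: [435.7, -80.1, 5.3]
ee_rot: [0.0, 0.839, 0.545, 0.0]
force: [-0.2, 0.2, 0.1]
grip_width: 0.596
grip_force: 0.0
t22.9 pos [435.7 -80.1   5.3] ang -24.0 j6 -0.03 F [-0.2  0.2  0.1] g 0.596 0.0 | shift [-0.002  -0.0032  0.0188] spin 0.0007
```

```bash
python3 -m pendant '[[[0,-0.003,0.01,0,0.6],[0,-0.003,0.019,0,0.55],[0,-0.003,0.019,0,0.5],[0,-0.003,0.019,0,0.45],[0,-0.003,0.019,0,0.4],[0,-0.003,0.019,0,0.28],[0,-0.003,0.019,0,0.28],[0,-0.003,0.019,0,0.28],[0,-0.003,0.019,0,0.28]]]' 25
python3 go.py 435 -80 1
python3 -m pendant '[[[0,0,-0.05,0,0.28],[0,0,-0.1,0,0.28],[0,0,-0.2,0,0.28],[0,0,-0.35,0,0.28],[0,0,-0.5,0,0.28],[0,0,-0.5,0,0.28]]]'
python3 go.py 609.6 175.3 100 -3.2
```

```text
time_s: 23.85
eef_pos: [434.9, -79.9, 1.3]
ee_rot: [0.0, 0.839, 0.545, 0.0]
force: [-1.0, 0.4, 4.6]
grip_width: 0.343
grip_force: 25.2
t23.9 pos [434.9 -79.9   1.3] ang -24.0 j6 -0.03 F [-1.   0.4  4.6] g 0.343 25.2 | shift [-0.      0.0006  0.0015] spin 0.0000
time_s: 24.45
eef_pos: [436.6, -80.6, 105.0]
ee_rot: [0.003, 0.839, 0.545, 0.002]
force: [0.3, -0.2, -0.7]
grip_width: 0.344
grip_force: 24.9
t24.4 pos [436.6 -80.6 105. ] ang -24.0 j6 -0.03 F [ 0.3 -0.2 -0.7] g 0.344 24.9 | shift [1.5208 0.2703 0.0266] spin -0.1154
```

```bash
python3 -m pendant '[[[0.2,0.03,0,-0.03,0.28],[0.4,0.06,0,-0.06,0.28],[0.62,0.1,0,-0.09,0.28],[0.85,0.15,0,-0.115,0.28],[0.95,0.17,0,-0.115,0.28],[0.95,0.17,0,-0.115,0.28]]]'
python3 go.py 609.6 175.3 100 -3.2
```

```text
time_s: 25.05
eef_pos: [543.7, 81.9, 100.7]
ee_rot: [-0.0, 0.726, 0.688, 0.0]
force: [-0.2, -0.0, -0.1]
grip_width: 0.343
grip_force: 24.9
t25.1 pos [543.7  81.9 100.7] ang -3.1 j6 -0.01 F [-0.2 -0.  -0.1] g 0.343 24.9 | shift [0.4841 0.3038 0.0036] spin 0.0004
```

```bash
python3 -m pendant '[[[0.2,0.12,0,0,0.28],[0.36,0.22,0,0,0.28],[0.45,0.28,0,0,0.28],[0.48,0.3,0,0,0.28],[0.48,0.3,0.05,0,0.28],[0.48,0.3,0.15,0,0.28],[0.48,0.3,0.22,0,0.28],[0.48,0.3,0.22,0,0.28]]]'
python3 go.py 609.6 175.3 26 -3.2
```

```text
time_s: 25.85
eef_pos: [606.9, 171.0, 54.7]
ee_rot: [-0.001, 0.728, 0.686, -0.002]
force: [-1.0, 0.2, -0.0]
grip_width: 0.343
grip_force: 24.9
t25.9 pos [606.9 171.   54.7] ang -3.4 j6 0.15 F [-1.   0.2 -0. ] g 0.343 24.9 | shift [0.0224 0.0129 0.1433] spin -0.0009
```

```bash
python3 -m pendant '[[[0.016,0.01,0.03,0,0.28],[0.016,0.01,0.07,0,0.28],[0.016,0.01,0.1,0,0.28],[0.016,0.01,0.12,0,0.28],[0.016,0.01,0.12,0,0.28]]]'
python3 go.py 609.6 175.3 25.5 -3.2
```

```text
time_s: 26.35
eef_pos: [610.4, 175.3, 32.5]
ee_rot: [-0.0, 0.727, 0.687, -0.0]
force: [-0.4, 0.3, -0.3]
grip_width: 0.339
grip_force: 24.9
t26.4 pos [610.4 175.3  32.5] ang -3.3 j6 0.15 F [-0.4  0.3 -0.3] g 0.339 24.9 | shift [-0.0003 -0.004   0.0349] spin -0.0005
```

```bash
python3 -m pendant '[[[0,-0.003,0.015,0,0.28],[0,-0.003,0.025,0,0.28],[0,-0.003,0.032,0,0.28],[0,-0.003,0.034,0,0.28],[0,-0.003,0.034,0,0.28]]]'
python3 go.py 609.6 175.3 25 -3.2
```

```text
time_s: 26.85
eef_pos: [610.1, 175.4, 26.3]
ee_rot: [-0.0, 0.727, 0.686, -0.0]
force: [0.2, 0.2, 0.1]
grip_width: 0.337
grip_force: 24.9
t26.9 pos [610.1 175.4  26.3] ang -3.3 j6 0.15 F [0.2 0.2 0.1] g 0.337 24.9 | shift [-0.0006 -0.0025  0.0065] spin -0.0005
```

```bash
python3 -m pendant '[[[0,0,0.006,0,0.28],[0,0,0.009,0,0.28],[0,0,0.009,0,0.36],[0,0,0.009,0,0.4],[0,0,0.009,0,0.45],[0,0,0.009,0,0.5],[0,0,0.009,0,0.5],[0,0,-0.05,0,0.5],[0,0,-0.2,0,0.5],[0,0,-0.4,0,0.5],[0,0,-0.6,0,0.5]]]'
python3 -m pendant '[[[-0.2,-0.1,0,0,0.5],[-0.4,-0.2,0,0,0.5],[-0.6,-0.3,0,0,0.5],[-0.8,-0.4,0,0,0.5],[-1,-0.5,0,0,0.5],[-1,-0.5,0,0,0.5],[-1,-0.5,0,0,0.5]]]'
python3 - <<'E'
from h import *; import cv2
p,d=ctrl.capture("scene"); a=cv2.resize(p[160:260,165:275],None,fx=3.5,fy=3.5)
q,d=ctrl.capture("top"); b=cv2.resize(q[135:275,130:240],None,fx=3.5,fy=3.5)
o=np.zeros((490,770,3),np.uint8); o[:a.shape[0],:385]=a; o[:490,385:]=b; cv2.imwrite("pics/f.png",o)
E
```

```text
time_s: 27.95
eef_pos: [609.9, 175.4, 148.5]
ee_rot: [0.0, 0.727, 0.687, 0.0]
force: [0.4, -0.4, 0.0]
grip_width: 0.499
grip_force: 0.0
time_s: 28.65
eef_pos: [498.9, -19.1, 147.3]
ee_rot: [0.001, 0.728, 0.686, 0.0]
force: [-0.5, 0.8, -0.3]
grip_width: 0.497
grip_force: 0.0
```

View pics/f.png

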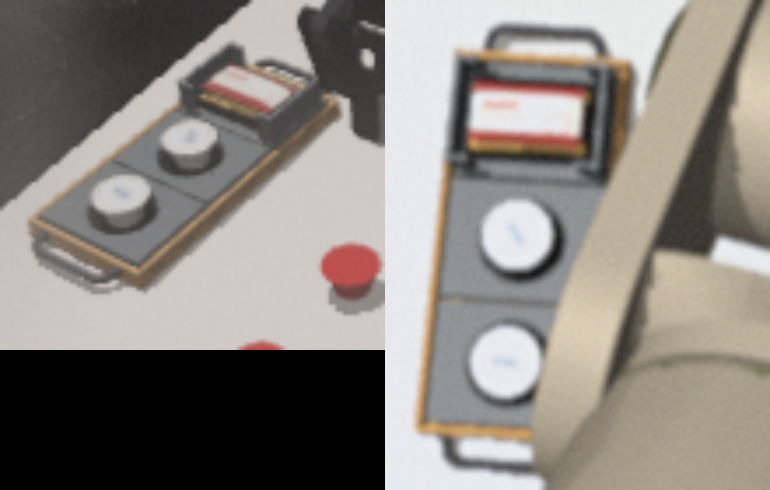

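The final pictures show both pots upright in their wells, at (517,236) and (505,362) in the right-hand view. The sachets lie flat in the holder, white on brown, at (528,113), and the gripper is clear of everything.

```bash
python3 -c "
from rig import ctrl
print(ctrl.finish_job())"
```

```text
the job is handed in; nothing more can be done
None
```

The caddy is restocked and handed in at about 29 s: one sealed milk pot stands upright in each well and both sachets lie flat and stacked in the holder; I never gripped or moved the used pot, plug, soap or red look-alikes.

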